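Call the apprentice and point out the lock and the vice

TASK

Press the call button on the bench fully down and let it go, then show the apprentice the next job: point at the round disc padlock, with the fingertips two or three centimetres straight above its middle, and keep still there for about two seconds; then point in the same way at the open jaws of the empty vice for about two seconds, and finish there, still pointing. Touch none of the other things on the bench and leave them where they are. Travel high, and come down close over nothing but the button and the two things you mean, so that nobody is misled.

Things in the scene. Friction and masses are not known exactly. Their poses are not given: they have to be found in the camera images.
- call_button_top (a point): centre of the top of the call button's black round cap, 36 mm across, on a low grey plastic housing fixed to the bench at the robot's right; it is pressed straight down
- call_button (a joint): travel of the call button's cap: 0 released, 0.006 m fully pressed; a spring returns it and fully down takes 5 N
- disc_padlock: the round padlock: a steel disc 70 mm across and 26 mm thick lying flat on the dark rubber mat, with a short shackle that stands 15 mm out of its rim to +x. Origin: centre of the disc's underside; z up. Loose, 0.2 to 0.4 kg; it may lie at any yaw, and in any of the four places where the locks lie
- short_padlock: a padlock with a rectangular steel body 42 x 46 mm, 22 mm thick, lying flat, and a short shackle (total length 70 mm along x, shackle to +x). Origin: centre of its whole footprint, on the underside. Loose; only a bystander
- long_padlock: a padlock with a square steel body 42 x 42 mm, 22 mm thick, lying flat, and a long shackle (total length 104 mm along x, shackle to +x). Origin: centre of its whole footprint, on the underside. Loose; only a bystander
- rim_latch: a rectangular steel door latch case 84 x 60 x 24 mm lying flat, with a round turn knob on top (top of the knob 40 mm above the bench) and a bolt at +x. Origin: centre of the case's underside. Loose; only a bystander
- empty_vice: the empty one of two equal small grey vices fixed to the bench: base 120 x 64 mm, two jaws 56 mm wide, their tops 70 mm above the bench, with an open gap of 40 mm between them along its x; a screw with a cross bar on its -x side, 76 mm from the origin at the most. Origin: on the bench, straight below the middle of the gap; z up. Either vice may be the nearer one
- used_vice: the other vice, of the same size and with the same origin, but with a brass cylinder lock clamped between its jaws, standing up to 90 mm above the bench; only a bystander
- loose_key: a flat steel key, 48 mm long and 4 mm thick, lying loose among the locks; origin near its middle, on the underside; bystander
- screwdriver: a screwdriver 150 mm long lying on the bench between the locks and the vices; bystander
- oil_bottle: an upright white oil bottle, 50 mm across and 140 mm high, beyond the work; origin: centre of its foot; bystander
- pin_tray: an open grey divided tray, 100 x 140 x 30 mm, beyond the work; origin: centre of its underside; bystander
- mug: a white mug, 80 mm across and 90 mm high, at the robot's left; origin: centre of its foot; bystander
- hammer: a hammer 220 mm long lying at the far left of the work; bystander
There are look-alikes about, which are no part of the job. What is shaped like the part that bears call_button_top but green or purple is not meant.

How it is judged (in metres and radians):
On the way, in this order (a step that is already met when the one before it is completed fails the run):
1. the call button is pressed fully down (value of joint call_button above 0.0045 m), for 0.05 s.
2. the call button is let go (value of joint call_button below 0.0015 m), for 0.1 s.
3. the tool points at the disc padlock from just above, for 1.5 s (horizontal distance between the grasp point and disc_padlock below 0.022 m and height (world z) of the grasp point between 0.038 and 0.111 m), for 1.5 s.
4. the tool points at the empty vice's jaws from just above, for 1.5 s (horizontal distance between the grasp point and empty_vice below 0.022 m and height (world z) of the grasp point between 0.082 and 0.155 m), for 1.5 s.
At the end, for the whole second after the job is handed in: The grasp point is still within 22 mm, seen from above, of the middle of the empty vice's jaw gap and 12 to 85 mm above the jaws' tops; the button is released (below 1.5 mm); the locks are at rest within 8 mm, other loose things within 15 mm, of where they began (all of step 4 and value of joint call_button below 0.0015 m and distance of each of disc_padlock, short_padlock, long_padlock, rim_latch from where it was at the start of the episode below 0.008 m and linear speed of each of disc_padlock, short_padlock, long_padlock, rim_latch below 0.02 m/s and distance of each of loose_key, screwdriver, oil_bottle, pin_tray, mug, hammer from where it was at the start of the episode below 0.015 m); the robot touches nothing.
It fails at once if the robot touches a lock or a vice (contact force between any of the fingers, the arm and disc_padlock above 0.5 N or contact force between any of the fingers, the arm and short_padlock above 0.5 N or contact force between any of the fingers, the arm and long_padlock above 0.5 N or contact force between any of the fingers, the arm and rim_latch above 0.5 N or contact force between any of the fingers, the arm and empty_vice above 0.5 N or contact force between any of the fingers, the arm and used_vice above 0.5 N).
It fails at once if a lock is lifted, carried or pushed away (8 mm) (distance of any of disc_padlock, short_padlock, long_padlock, rim_latch from where it was at the start of the episode above 0.008 m).
It fails at once if another loose thing is touched or moved by 15 mm (distance of any of loose_key, screwdriver, oil_bottle, pin_tray, mug, hammer from where it was at the start of the episode above 0.015 m or contact force between any of the fingers, the arm and loose_key above 0.5 N or contact force between any of the fingers, the arm and screwdriver above 0.5 N or contact force between any of the fingers, the arm and oil_bottle above 0.5 N or contact force between any of the fingers, the arm and pin_tray above 0.5 N or contact force between any of the fingers, the arm and mug above 0.5 N or contact force between any of the fingers, the arm and hammer above 0.5 N).
It fails at once if the tool comes down close (grasp point within 22 mm sideways and less than 60 mm above its top) over another lock or the used vice ((horizontal distance between the grasp point and rim_latch below 0.022 m and height (world z) of the grasp point below 0.1 m) or (horizontal distance between the grasp point and short_padlock below 0.022 m and height (world z) of the grasp point below 0.082 m) or (horizontal distance between the grasp point and long_padlock below 0.022 m and height (world z) of the grasp point below 0.082 m) or (horizontal distance between the grasp point and used_vice below 0.022 m and height (world z) of the grasp point below 0.15 m)).
It also fails if it takes over 51 s, if anything falls off the work surface, if the arm or the gripper's body presses on something with over 40 N, if the wrist force passes 120 N, or if a joint passes its speed limit or range.

ROBOT

A 6-joint arm with a two-finger parallel gripper is mounted at the origin on the work surface. World frame = base frame: x ahead of the robot, y to its left, z up, the work surface at z = 0. Lengths are in m, angles in degrees, forces in N, time in s.
With the tool pointing down it reaches from about 0.35 to 0.875 m from the base axis. Payload 4.2 kg.
Tool frame: the origin (TCP) lies on the centre line of the jaws, within the pads' length; the fingertips stand 14 mm ahead of it and the grasp point (between the pads) lies 5 mm behind it; z points along the fingers, y is the line along which they close (so a half turn about z gives the same grasp; the last joint's range is limited). The gripper opens to 87 mm and grips with 3 to 60 N. Pads are 19 mm wide; open, the fingers measure 117 mm over their backs; the gripper's body (75 mm by 190 mm) begins 51 mm behind the grasp point.
Start: joints at [-60.069, 22.042, 0.453, 0, -68.411, -14.817], TCP at [0.163, -0.603, 0.237] pointing down, gripper open.
Joint ranges: [-179.83, 179.83], [-69.29, 118.12], [-61.27, 80.66], [-181.25, 117.63], [-171.15, -9.14], [-177.46, 177.46]. Speed limits (degrees/s): [159.86, 159.86, 180, 180, 180, 180].

INTERFACE

Orientations are given as a 3x3 rotation matrix whose columns are the frame's x, y, z axes.
In Python, from station import sense, capture, finish_job, search_frame, masks_of gives the robot as it stands.
- The arm moves only by the tool drive_tool, never from a script. Its argument "rows" is a list of rows, each a list of 7 numbers: the opening in per cent of the stroke, from 0 (shut) to 100 (fully open), then the shift along the world's x, y, z in mm, then the turn, a rotation vector about the world's x, y, z in rad. In form: [[fingers, dx, dy, dz, wx, wy, wz], ...]. A call has 1 to 5 rows; each row shifts and turns the commanded pose from where the row before left it; what a row does not reach is not made up. A row lasts 1/12 s, in which the tool goes at most 41.7 mm and 7.16 degrees, less where a joint would pass 70% of its speed; a pose out of reach is approached as far as the arm can. A call is refused whole if a number of a shift passes 41.7 or a number of a turn 0.125, either way. A call with a gripper value outside its range is refused whole. The fingers move at their own pace and stop on an object; the grip force is fixed at half the most. Time passes only in rows, so rows that do not move let the fingers close. It gives the time, the measured TCP pose, the force, the opening and the grip force at its end, in the units of the state.
- sense(): the state, without advancing time (a new reading comes with each control period).
- capture(name): name is "side" or "top" or "wrist"; returns a dict with "frame" (480x640x3 uint8, red, green, blue), "z_map" (480x640 float32, m along the optical axis (not along the pixel's ray), 0 where there is no reading), "fx", "fy", "cx", "cy" (pixels), "R" (3x3) and "t" (3): a world point X has camera coordinates R X + t; the wrist camera has in their place "T_tool_cam" (4x4, takes a point from camera to tool coordinates, whose origin is the TCP and whose axes are the flange's). Camera axes: x right, y down, z forward; pixel columns grow to the right and rows downward; lengths in m; the calibration is good to about 2 mm. A picture is of the moment at which its call begins: read the wrist's pose just before it.
- finish_job(): hands the job in; it is judged then, once.
Trained networks look in a picture, given as the dict that the camera call returned (one of the last four; its "shot" number tells which), for a name from the list of things; names that differ only in an ending like _2 or _b are one class to them, and where a whole thing is asked for, a point or a joint stands for the part that bears it (a point fixed in the world has none). Each returns a list of dicts, best first, with "p" (0 to 1); they miss things now and then, are a little off and sometimes report something else, mostly with a low value. They report only what shows in the picture. A call takes as long as a camera call. They do not tell look-alikes from the thing itself.
- search_frame(label, picture): "xy" ([column, row] in pixels, amid what is visible of it).
- masks_of(label, picture): "region" (480x640 bool, what is visible of it) and "xy" ([column, row] in pixels, amid what is visible of it).
The state is a dict: "time_s": time; "joints": joint angles; "joint_velocities": joint speeds; "effort": joint torques, N m; "tcp_pos": TCP position; "ee_rot": TCP orientation; "wrist_force": force on the tool from outside, world axes, zero at the start; "moment": the same for the moment, N m; "gripper_width": opening from 0.0 (shut) to 1.0 (fully open); "gripper_force": force on a finger pad.
Only numpy, scipy, OpenCV 4.12 (cv2) and the standard library are available. Lean on these libraries where they do the work, as an engineer would, in place of code of your own. Each camera call takes 0.05 s, during which the arm holds its last target. There are 200 camera calls.

## Working session

There is one attempt and no reset: what is moved stays moved. The work goes in short steps, Python scripts to look and compute and a tool call to move; the robot and the scene stay as the last step left them, time stands still between calls to the robot, and variables do not carry over. Pictures are saved under pics/ and viewed, at most 10 in all, crops included, and the job is handed in when it is done.

Besides the shell and the picture viewer there is one more tool, called after "Call:" as a command line: name --pt "numbers of a row" for each row, then --argument value for the rest. drive_tool: Moves the arm, as the interface text tells. Its arguments: {"type":"object","properties":{"rows":{"type":"array"}},"required":["rows"]}

```bash
mkdir -p pics
cat > h.py <<'E'
import numpy as np, cv2
from station import *
def pts(c):
    v,u=np.mgrid[0:480,0:640]; z=c["z_map"]
    P=np.stack([(u-c["cx"])/c["fx"]*z,(v-c["cy"])/c["fy"]*z,z],-1)
    W=(P-np.array(c["t"]))@np.array(c["R"]); W[z==0]=np.nan
    return W
E
python3 - <<'E'
from h import *
for n in("top","side"):
    c=capture(n); cv2.imwrite(f"pics/{n}.png",c["frame"][...,::-1]); W=pts(c)
    np.savez(n+".npz",W=W,f=c["frame"])
    for l in("call_button_top","disc_padlock","short_padlock","long_padlock","rim_latch","empty_vice","used_vice"):
        for d in masks_of(l,c)[:4]:
            w=W[d["region"]]; w=w[~np.isnan(w[:,0])]
            if len(w)==0: continue
            top=w[w[:,2]>np.percentile(w[:,2],95)-.006]
            print(n,l,round(d["p"],2),np.round(d["xy"]),"mid",np.round((w.min(0)+w.max(0))/2,3)[:2],"ext",np.round(np.ptp(w,axis=0),3),"topmean",np.round(np.median(top,0),3))
print(sense()["tcp_pos"],sense()["time_s"])
E
```

```text
top call_button_top 0.55 [460. 302.] mid [ 0.373 -0.41 ] ext [0.033 0.035 0.02 ] topmean [ 0.374 -0.41   0.024]
top call_button_top 0.46 [481. 275.] mid [ 0.445 -0.462] ext [0.033 0.035 0.021] topmean [ 0.446 -0.462  0.023]
top disc_padlock 0.8 [383. 269.] mid [ 0.461 -0.197] ext [0.084 0.067 0.039] topmean [ 0.454 -0.198  0.028]
top short_padlock 0.7 [315. 260.] mid [ 0.473 -0.01 ] ext [0.073 0.056 0.034] topmean [ 0.477 -0.009  0.023]
top short_padlock 0.41 [192. 164.] mid [0.744 0.304] ext [0.089 0.22  0.036] topmean [0.739 0.35  0.026]
top long_padlock 0.57 [319. 212.] mid [ 0.616 -0.024] ext [0.097 0.071 0.03 ] topmean [ 0.594 -0.032  0.024]
top rim_latch 0.58 [386. 207.] mid [ 0.631 -0.209] ext [0.093 0.092 0.045] topmean [ 0.618 -0.221  0.04 ]
top empty_vice 0.72 [196. 222.] mid [0.575 0.312] ext [0.147 0.085 0.083] topmean [0.597 0.311 0.071]
top used_vice 0.82 [238. 265.] mid [0.448 0.2  ] ext [0.142 0.076 0.102] topmean [0.454 0.196 0.09 ]
side call_button_top 0.78 [331. 376.] mid [ 0.466 -0.366] ext [0.033 0.037 0.016] topmean [ 0.466 -0.367  0.019]
side call_button_top 0.
[... 405 characters left out ...]
79 -0.013  0.019]
side short_padlock 0.28 [388. 301.] mid [ 0.635 -0.205] ext [0.098 0.116 0.048] topmean [ 0.621 -0.226  0.037]
side long_padlock 0.67 [386. 298.] mid [ 0.64  -0.205] ext [0.108 0.116 0.051] topmean [ 0.621 -0.226  0.037]
side long_padlock 0.61 [351. 247.] mid [ 0.62 -0.02] ext [0.102 0.096 0.033] topmean [ 0.596 -0.038  0.019]
side rim_latch 0.86 [384. 300.] mid [ 0.637 -0.209] ext [0.102 0.108 0.051] topmean [ 0.621 -0.226  0.037]
side empty_vice 0.65 [307. 157.] mid [0.573 0.323] ext [0.141 0.122 0.079] topmean [0.599 0.307 0.066]
side used_vice 0.76 [272. 193.] mid [0.45  0.224] ext [0.14  0.138 0.103] topmean [0.456 0.188 0.078]
[ 0.1629855  -0.60334538  0.23657472] 0.8
```

View pics/top.png

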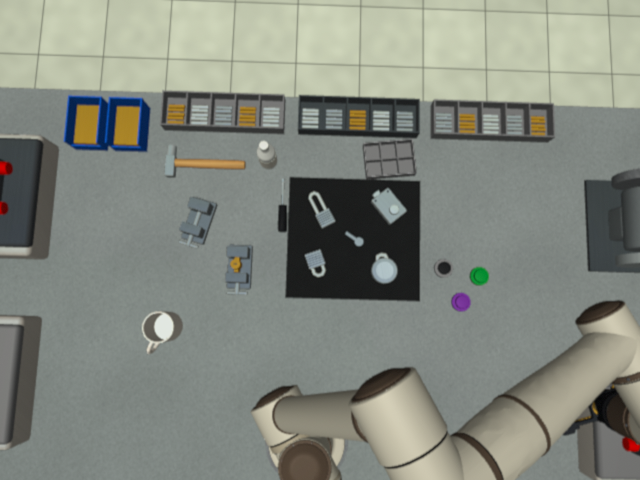

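View pics/side.png

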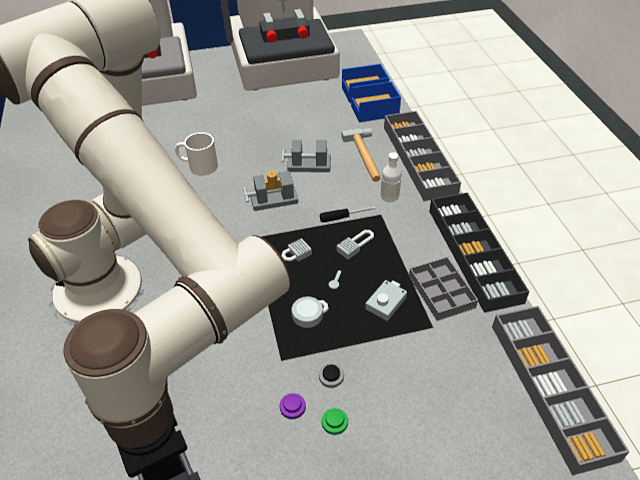

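The top view shows the black button at (443,268), with the green at (479,275) and purple at (460,302) as look-alikes. The disc padlock is at (383,269), with the other locks at (316,262), (320,210) and (388,206). The empty vice is at (197,222), and the used vice with the brass cylinder is at (238,266). By the description I choose the black button, the round lock and the vice without brass. Next I refine these and check them in one crop.

Run:
```python
from h import *
ims=[]
for n,(bx,by) in dict(top=(443,268),side=(331,376)).items():
    d=np.load(n+".npz"); W=d["W"]; f=d["f"]
    def sel(x,y,r,z0,z1):
        m=(np.hypot(W[...,0]-x,W[...,1]-y)<r)&(W[...,2]>z0)&(W[...,2]<z1); return W[m],m
    def show(t,w,m):
        (c,s,a)=cv2.minAreaRect(w[:,:2].astype(np.float32)); e,r=cv2.minEnclosingCircle(w[:,:2].astype(np.float32))
        print(n,t,len(w),"rect",np.round(c,3),np.round(s,3),round(a),"circ",np.round(e,3),round(r,3),"mean",np.round(w.mean(0),3))
    w,m=sel(.466,-.366,.035,.005,.06); dark=m&(f.max(-1)<70); show("cap",W[dark],dark); show("housing",w,m)
    w=W[dark]; print("captop",np.round(np.percentile(w[:,2],[50,80,95]),4))
    w,m=sel(.456,-.2,.037,.014,.06); show("disc",w,m)
    w,m=sel(.597,.311,.07,.05,.09); show("jaws",w,m)
    w,m=sel(.597,.311,.1,.058,.09); show("jawtops",w,m)
    print("bench z",np.nanmedian(W[by+25:by+35,bx-10:bx+10,2]))
f=np.load("top.npz")["f"]; g=np.load("side.npz")["f"]
a=[cv2.resize(i,(390,290),interpolation=cv2.INTER_CUBIC) for i in (f[230:320,370:491],f[180:300,160:321],g[280:440,220:433],g[120:220,220:353])]
cv2.imwrite("pics/crop.png",np.vstack([np.hstack(a[:2]),np.hstack(a[2:])])[...,::-1])
s=sense();print(np.round(s["ee_rot"],3).tolist())
```

```text
top cap 124 rect [ 0.466 -0.362] [0.034 0.031] 88 circ [ 0.466 -0.363] 0.018 mean [ 0.466 -0.362  0.023]
top housing 293 rect [ 0.467 -0.367] [0.059 0.06 ] 53 circ [ 0.467 -0.368] 0.034 mean [ 0.465 -0.362  0.017]
captop [0.0228 0.025  0.0273]
top disc 518 rect [ 0.455 -0.197] [0.071 0.067] 45 circ [ 0.456 -0.2  ] 0.037 mean [ 0.454 -0.198  0.027]
top jaws 503 rect [0.58  0.312] [0.059 0.097] 75 circ [0.58  0.313] 0.054 mean [0.58  0.311 0.069]
top jawtops 476 rect [0.58  0.313] [0.058 0.097] 75 circ [0.58  0.313] 0.054 mean [0.581 0.312 0.07 ]
bench z 0.0007094924353023583
side cap 246 rect [ 0.468 -0.372] [0.044 0.042] 55 circ [ 0.466 -0.368] 0.025 mean [ 0.466 -0.369  0.018]
side housing 444 rect [ 0.467 -0.366] [0.05  0.052] 4 circ [ 0.467 -0.367] 0.027 mean [ 0.466 -0.37   0.014]
captop [0.0186 0.0203 0.0219]
side disc 661 rect [ 0.456 -0.202] [0.071 0.069] 68 circ [ 0.456 -0.201] 0.036 mean [ 0.455 -0.204  0.022]
side jaws 346 rect [0.581 0.308] [0.066 0.095] 77 circ [0.582 0.308] 0.054 mean [0.582 0.303 0.063]
side jawtops 293 rect [0.581 0.308] [0.066 0.095] 77 circ [0.581 0.307] 0.055 mean [0.582 0.306 0.065]
bench z -0.0022760288837196177
[[-0.965, -0.261, 0.0], [-0.261, 0.965, -0.0], [0.0, -0.0, -1.0]]
```

View pics/crop.png

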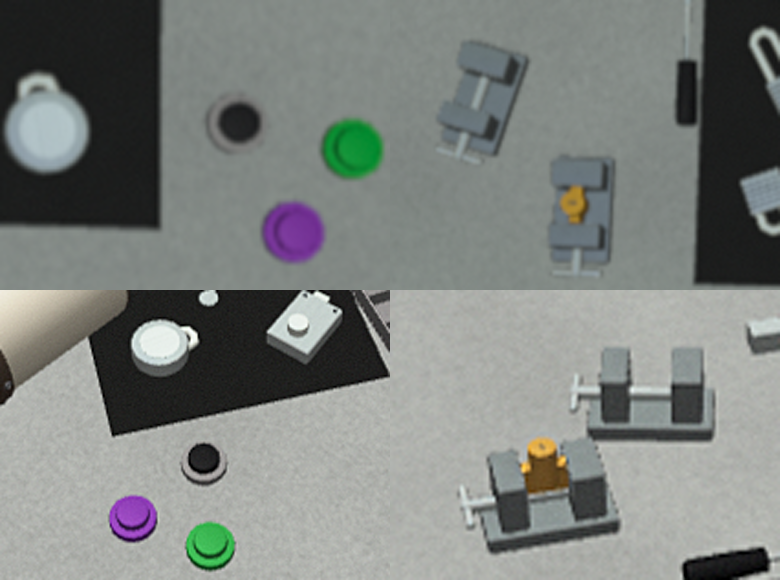

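The crop confirms the black cap on the grey housing, the round lock with its short shackle, and the vice with an empty gap. The targets are: button (0.466, -0.365, about 0.022), disc (0.456, -0.200) and vice gap (0.581, 0.310).

Call:
drive_tool --pt "0 30 24 0 0 0 0" --pt "0 30 24 0 0 0 0" --pt "0 30 24 0 0 0 0" --pt "0 30 24 0 0 0 0" --pt "0 30 24 0 0 0 0"

```text
time_s: 1.22
tcp_pos: [0.314, -0.4822, 0.2368]
ee_rot: [[-0.966, -0.26, 0.0], [-0.26, 0.966, -0.0], [-0.0, -0.0, -1.0]]
wrist_force: [-0.5, -0.7, -0.5]
gripper_width: 0.707
gripper_force: 0.0
```

Call:
drive_tool --pt "0 30 24 0 0 0 0" --pt "0 30 24 0 0 0 0" --pt "0 30 24 0 0 0 0" --pt "0 30 24 0 0 0 0" --pt "0 30 22 0 0 0 0"

```text
time_s: 1.63
tcp_pos: [0.4642, -0.3637, 0.2369]
ee_rot: [[-0.965, -0.261, 0.0], [-0.261, 0.965, -0.0], [-0.0, -0.0, -1.0]]
wrist_force: [-0.6, -0.8, 0.2]
gripper_width: 0.329
gripper_force: 0.0
```

Call:
drive_tool --pt "0 3 0 -30 0 0 0" --pt "0 0 0 -30 0 0 0" --pt "0 0 0 -30 0 0 0" --pt "0 0 0 -30 0 0 0" --pt "0 0 0 -30 0 0 0"

```text
time_s: 2.05
tcp_pos: [0.4662, -0.3652, 0.0855]
ee_rot: [[-0.965, -0.261, 0.001], [-0.261, 0.965, -0.0], [-0.001, -0.001, -1.0]]
wrist_force: [0.1, -0.5, 0.4]
gripper_width: 0.021
gripper_force: 0.0
```

Call:
drive_tool --pt "0 0 0 -20 0 0 0" --pt "0 0 0 -10 0 0 0" --pt "0 0 0 0 0 0 0" --pt "0 0 0 0 0 0 0"

```text
time_s: 2.38
tcp_pos: [0.4665, -0.3657, 0.057]
ee_rot: [[-0.965, -0.261, 0.0], [-0.261, 0.965, -0.001], [-0.0, -0.001, -1.0]]
wrist_force: [-0.2, 0.4, 0.5]
gripper_width: 0.004
gripper_force: 0.0
```

Call:
drive_tool --pt "0 0 0 -8 0 0 0" --pt "0 0 0 -8 0 0 0" --pt "0 0 0 -4 0 0 0" --pt "0 0 0 0 0 0 0"

```text
time_s: 2.72
tcp_pos: [0.4659, -0.3653, 0.0362]
ee_rot: [[-0.965, -0.261, -0.0], [-0.261, 0.965, 0.0], [0.0, 0.0, -1.0]]
wrist_force: [-0.5, 0.1, 1.7]
gripper_width: 0.006
gripper_force: 0.7
```

Call:
drive_tool --pt "0 0 0 -2 0 0 0" --pt "0 0 0 -2 0 0 0" --pt "0 0 0 0 0 0 0"

```text
time_s: 2.97
tcp_pos: [0.466, -0.3654, 0.0328]
ee_rot: [[-0.965, -0.261, 0.0], [-0.261, 0.965, -0.0], [-0.0, -0.0, -1.0]]
wrist_force: [-1.0, 1.6, 4.0]
gripper_width: 0.007
gripper_force: 1.7
```

Spring contact, as expected. I press on until the force rises past the spring's 5 N.

Call:
drive_tool --pt "0 0 0 -2 0 0 0" --pt "0 0 0 -1.5 0 0 0" --pt "0 0 0 0 0 0 0" --pt "0 0 0 0 0 0 0"

```text
time_s: 3.3
tcp_pos: [0.4661, -0.3654, 0.0304]
ee_rot: [[-0.965, -0.261, 0.0], [-0.261, 0.965, -0.0], [-0.0, -0.001, -1.0]]
wrist_force: [-2.0, 2.3, 9.9]
gripper_width: 0.006
gripper_force: 4.8
```

The force of 9.9 N means the cap is on its stop. Now I rise.

Call:
drive_tool --pt "0 0 0 10 0 0 0" --pt "0 0 0 34 0 0 0" --pt "0 0 0 34 0 0 0" --pt "0 0 0 34 0 0 0" --pt "0 0 0 34 0 0 0"

```text
time_s: 3.72
tcp_pos: [0.4658, -0.3653, 0.1766]
ee_rot: [[-0.965, -0.261, 0.0], [-0.261, 0.965, 0.0], [-0.0, 0.0, -1.0]]
wrist_force: [0.1, 0.0, 0.5]
gripper_width: 0.008
gripper_force: 0.0
```

Call:
drive_tool --pt "0 0 0 24 0 0 0" --pt "0 0 0 0 0 0 0" --pt "0 0 0 0 0 0 0"

```text
time_s: 3.97
tcp_pos: [0.4667, -0.3656, 0.2009]
ee_rot: [[-0.965, -0.26, 0.004], [-0.261, 0.965, -0.001], [-0.004, -0.002, -1.0]]
wrist_force: [0.4, 0.6, -0.4]
gripper_width: 0.004
gripper_force: 0.0
```

Call:
drive_tool --pt "0 -2 33 0 0 0 0" --pt "0 -2 33 0 0 0 0" --pt "0 -2 33 0 0 0 0" --pt "0 -2 33 0 0 0 0" --pt "0 -2 33 0 0 0 0"

```text
time_s: 4.38
tcp_pos: [0.4547, -0.1988, 0.1973]
ee_rot: [[-0.966, -0.26, -0.003], [-0.26, 0.966, 0.001], [0.003, 0.002, -1.0]]
wrist_force: [1.5, -0.4, 0.1]
gripper_width: 0.006
gripper_force: 0.0
```

Run:
```python
from h import *
s=sense(); c=capture("wrist"); T=np.eye(4); T[:3,:3]=s["ee_rot"]; T[:3,3]=s["tcp_pos"]
M=T@np.array(c["T_tool_cam"]); c["R"]=M[:3,:3].T; c["t"]=-M[:3,:3].T@M[:3,3]
W=pts(c); m=(np.hypot(W[...,0]-.456,W[...,1]+.2)<.037)&(W[...,2]>.014)&(W[...,2]<.06)
w=W[m]; print(s["tcp_pos"],len(w),cv2.minEnclosingCircle(w[:,:2].astype(np.float32)) if len(w) else 0,w[:,2].mean(), np.percentile(w[:,2],90))
f=c["frame"].copy(); f[m]=f[m]//2+[60,0,0]; cv2.imwrite("pics/w.png",f[...,::-1].astype(np.uint8))
```

```text
[ 0.45465951 -0.19884511  0.19726696] 3829 ((0.45658937096595764, -0.19846086204051971), 0.0366092212498188) 0.025918802216614547 0.027203932920889632
```

View pics/w.png

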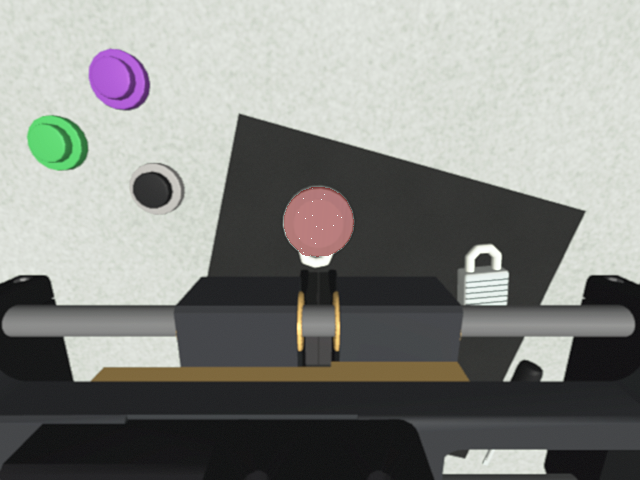

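The wrist picture shows the disc (tinted, at (318,221)) just under the tool, agreeing at (0.456, -0.199). I descend 134 mm and hold for about 2.3 s.

Call:
drive_tool --pt "0 0 0 -34 0 0 0" --pt "0 0 0 -34 0 0 0" --pt "0 0 0 -30 0 0 0" --pt "0 0 0 -24 0 0 0" --pt "0 0 0 -12 0 0 0"

```text
time_s: 4.85
tcp_pos: [0.4526, -0.1997, 0.0606]
ee_rot: [[-0.966, -0.26, -0.008], [-0.26, 0.966, 0.002], [0.008, 0.004, -1.0]]
wrist_force: [-0.6, 0.2, 0.1]
gripper_width: 0.006
gripper_force: 0.0
```

Call:
drive_tool --pt "0 0 0 0 0 0 0" --pt "0 0 0 0 0 0 0" --pt "0 0 0 0 0 0 0" --pt "0 0 0 0 0 0 0" --pt "0 0 0 0 0 0 0"

```text
time_s: 5.27
tcp_pos: [0.4567, -0.2005, 0.0661]
ee_rot: [[-0.965, -0.261, 0.002], [-0.261, 0.965, -0.0], [-0.002, -0.001, -1.0]]
wrist_force: [0.1, 0.0, 0.3]
gripper_width: 0.005
gripper_force: 0.0
```

Call:
drive_tool --pt "0 0 0 0 0 0 0" --pt "0 0 0 0 0 0 0" --pt "0 0 0 0 0 0 0" --pt "0 0 0 0 0 0 0" --pt "0 0 0 0 0 0 0"

```text
time_s: 5.68
tcp_pos: [0.456, -0.2003, 0.0652]
ee_rot: [[-0.965, -0.261, 0.0], [-0.261, 0.965, -0.0], [-0.0, -0.0, -1.0]]
wrist_force: [-0.4, 0.6, -0.7]
gripper_width: 0.007
gripper_force: 0.0
```

Call:
drive_tool --pt "0 0 0 0 0 0 0" --pt "0 0 0 0 0 0 0" --pt "0 0 0 0 0 0 0" --pt "0 0 0 0 0 0 0" --pt "0 0 0 0 0 0 0"

```text
time_s: 6.1
tcp_pos: [0.456, -0.2003, 0.065]
ee_rot: [[-0.965, -0.261, -0.0], [-0.261, 0.965, 0.0], [0.0, 0.0, -1.0]]
wrist_force: [0.3, -0.0, 0.4]
gripper_width: 0.004
gripper_force: 0.0
```

Call:
drive_tool --pt "0 0 0 0 0 0 0" --pt "0 0 0 0 0 0 0" --pt "0 0 0 0 0 0 0" --pt "0 0 0 0 0 0 0" --pt "0 0 0 0 0 0 0"

```text
time_s: 6.52
tcp_pos: [0.456, -0.2003, 0.065]
ee_rot: [[-0.965, -0.261, -0.0], [-0.261, 0.965, 0.0], [0.0, 0.0, -1.0]]
wrist_force: [-0.6, -0.2, -0.1]
gripper_width: 0.002
gripper_force: 0.0
```

Call:
drive_tool --pt "0 0 0 0 0 0 0" --pt "0 0 0 0 0 0 0" --pt "0 0 0 0 0 0 0" --pt "0 0 0 0 0 0 0" --pt "0 0 0 0 0 0 0"

```text
time_s: 6.93
tcp_pos: [0.456, -0.2003, 0.065]
ee_rot: [[-0.965, -0.261, -0.0], [-0.261, 0.965, 0.0], [0.0, 0.0, -1.0]]
wrist_force: [-0.3, 0.6, 0.3]
gripper_width: 0.006
gripper_force: 0.0
```

Call:
drive_tool --pt "0 0 0 0 0 0 0" --pt "0 0 0 0 0 0 0" --pt "0 0 0 0 0 0 0"

```text
time_s: 7.18
tcp_pos: [0.456, -0.2004, 0.0651]
ee_rot: [[-0.965, -0.261, 0.0], [-0.261, 0.965, -0.0], [-0.0, -0.0, -1.0]]
wrist_force: [0.0, -0.2, -0.3]
gripper_width: 0.004
gripper_force: 0.0
```

Call:
drive_tool --pt "0 0 0 36 0 0 0" --pt "0 0 0 36 0 0 0" --pt "0 0 0 36 0 0 0" --pt "0 0 0 36 0 0 0" --pt "0 0 0 36 0 0 0"

```text
time_s: 7.6
tcp_pos: [0.4555, -0.2003, 0.2469]
ee_rot: [[-0.965, -0.261, 0.0], [-0.261, 0.965, 0.0], [-0.0, 0.0, -1.0]]
wrist_force: [1.1, 0.2, -1.0]
gripper_width: 0.005
gripper_force: 0.0
```

Call:
drive_tool --pt "0 8 34 0 0 0 0" --pt "0 8 34 0 0 0 0" --pt "0 8 34 0 0 0 0" --pt "0 8 34 0 0 0 0" --pt "0 8 34 0 0 0 0"

```text
time_s: 8.02
tcp_pos: [0.4959, -0.0289, 0.2453]
ee_rot: [[-0.966, -0.26, 0.001], [-0.26, 0.966, 0.0], [-0.001, 0.0, -1.0]]
wrist_force: [0.8, -0.5, -0.0]
gripper_width: 0.001
gripper_force: 0.0
```

Call:
drive_tool --pt "0 8 34 0 0 0 0" --pt "0 8 34 0 0 0 0" --pt "0 8 34 0 0 0 0" --pt "0 8 34 0 0 0 0" --pt "0 8 34 0 0 0 0"

```text
time_s: 8.43
tcp_pos: [0.5359, 0.1414, 0.2451]
ee_rot: [[-0.965, -0.261, -0.0], [-0.261, 0.965, 0.0], [0.0, 0.0, -1.0]]
wrist_force: [1.1, -0.7, -0.2]
gripper_width: 0.002
gripper_force: 0.0
```

Call:
drive_tool --pt "0 9 34 0 0 0 0" --pt "0 9 34 0 0 0 0" --pt "0 9 34 0 0 0 0" --pt "0 9 34 0 0 0 0" --pt "0 9 34 0 0 0 0"

```text
time_s: 8.85
tcp_pos: [0.581, 0.3113, 0.2449]
ee_rot: [[-0.965, -0.261, -0.0], [-0.261, 0.965, -0.0], [0.0, -0.0, -1.0]]
wrist_force: [0.9, 0.0, -0.6]
gripper_width: 0.001
gripper_force: 0.0
```

Call:
drive_tool --pt "0 0 0 0 0 0 0" --pt "0 0 0 0 0 0 0" --pt "0 0 0 0 0 0 0" --pt "0 0 0 0 0 0 0" --pt "0 0 0 0 0 0 0"

```text
time_s: 9.27
tcp_pos: [0.5809, 0.3084, 0.2455]
ee_rot: [[-0.966, -0.26, 0.0], [-0.26, 0.966, 0.0], [-0.0, 0.0, -1.0]]
wrist_force: [-0.6, 0.5, 0.3]
gripper_width: 0.007
gripper_force: 0.0
```

Run:
```python
from h import *
s=sense(); c=capture("wrist"); T=np.eye(4); T[:3,:3]=s["ee_rot"]; T[:3,3]=s["tcp_pos"]
M=T@np.array(c["T_tool_cam"]); c["R"]=M[:3,:3].T; c["t"]=-M[:3,:3].T@M[:3,3]
W=pts(c); m=(np.hypot(W[...,0]-.581,W[...,1]-.31)<.065)&(W[...,2]>.055)&(W[...,2]<.09)
w=W[m]; print(s["tcp_pos"],len(w),cv2.minAreaRect(w[:,:2].astype(np.float32)) if len(w) else 0,np.percentile(w[:,2],90))
f=c["frame"].copy(); f[m]=f[m]//2+[60,0,0]; cv2.imwrite("pics/w2.png",f[...,::-1].astype(np.uint8))
```

```text
[0.58087232 0.30841645 0.245533  ] 3219 ((0.5816558599472046, 0.3143506348133087), (0.056082095950841904, 0.09596030414104462), 74.49707794189453) 0.07069895877252313
```

View pics/w2.png

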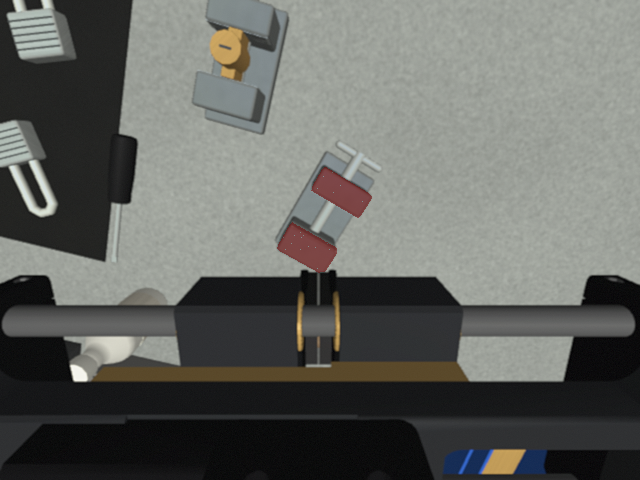

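The wrist picture shows the empty vice (jaws tinted, about (325,218)) under the tool, with the gap at about (0.581, 0.312). The used vice is well away at (235,60). I descend 136 mm and shift 3 mm in y.

Call:
drive_tool --pt "0 0 3 -30 0 0 0" --pt "0 0 0 -34 0 0 0" --pt "0 0 0 -34 0 0 0" --pt "0 0 0 -24 0 0 0" --pt "0 0 0 -14 0 0 0"

```text
time_s: 9.73
tcp_pos: [0.5794, 0.3106, 0.1058]
ee_rot: [[-0.966, -0.259, -0.004], [-0.259, 0.966, -0.003], [0.005, -0.002, -1.0]]
wrist_force: [-0.5, -1.0, -0.2]
gripper_width: 0.001
gripper_force: 0.0
```

Call:
drive_tool --pt "0 0 0 0 0 0 0" --pt "0 0 0 0 0 0 0" --pt "0 0 0 0 0 0 0" --pt "0 0 0 0 0 0 0" --pt "0 0 0 0 0 0 0"

```text
time_s: 10.15
tcp_pos: [0.5817, 0.3131, 0.1109]
ee_rot: [[-0.965, -0.261, 0.003], [-0.261, 0.965, 0.002], [-0.003, 0.001, -1.0]]
wrist_force: [1.0, 0.0, 0.6]
gripper_width: 0.006
gripper_force: 0.0
```

Call:
drive_tool --pt "0 0 0 0 0 0 0" --pt "0 0 0 0 0 0 0" --pt "0 0 0 0 0 0 0" --pt "0 0 0 0 0 0 0" --pt "0 0 0 0 0 0 0"

```text
time_s: 10.57
tcp_pos: [0.581, 0.3127, 0.1091]
ee_rot: [[-0.965, -0.261, 0.0], [-0.261, 0.965, 0.0], [-0.0, 0.0, -1.0]]
wrist_force: [0.2, -0.8, 0.8]
gripper_width: 0.006
gripper_force: 0.0
```

Call:
drive_tool --pt "0 0 0 0 0 0 0" --pt "0 0 0 0 0 0 0" --pt "0 0 0 0 0 0 0" --pt "0 0 0 0 0 0 0" --pt "0 0 0 0 0 0 0"

```text
time_s: 10.98
tcp_pos: [0.581, 0.3127, 0.109]
ee_rot: [[-0.965, -0.261, -0.0], [-0.261, 0.965, -0.0], [0.0, -0.0, -1.0]]
wrist_force: [0.1, 0.1, -0.4]
gripper_width: 0.005
gripper_force: 0.0
```

Call:
drive_tool --pt "0 0 0 0 0 0 0" --pt "0 0 0 0 0 0 0" --pt "0 0 0 0 0 0 0" --pt "0 0 0 0 0 0 0" --pt "0 0 0 0 0 0 0"

```text
time_s: 11.4
tcp_pos: [0.581, 0.3127, 0.1091]
ee_rot: [[-0.965, -0.261, -0.0], [-0.261, 0.965, 0.0], [0.0, 0.0, -1.0]]
wrist_force: [-0.1, 0.1, -0.3]
gripper_width: 0.007
gripper_force: 0.0
```

Call:
drive_tool --pt "0 0 0 0 0 0 0" --pt "0 0 0 0 0 0 0" --pt "0 0 0 0 0 0 0" --pt "0 0 0 0 0 0 0" --pt "0 0 0 0 0 0 0"

```text
time_s: 11.82
tcp_pos: [0.581, 0.3126, 0.1091]
ee_rot: [[-0.965, -0.261, -0.0], [-0.261, 0.965, -0.0], [0.0, -0.0, -1.0]]
wrist_force: [0.4, 0.8, 0.5]
gripper_width: 0.005
gripper_force: 0.0
```

Call:
drive_tool --pt "0 0 0 0 0 0 0" --pt "0 0 0 0 0 0 0" --pt "0 0 0 0 0 0 0"

```text
time_s: 12.07
tcp_pos: [0.581, 0.3126, 0.1091]
ee_rot: [[-0.965, -0.261, 0.0], [-0.261, 0.965, 0.0], [-0.0, 0.0, -1.0]]
wrist_force: [-0.1, 0.6, -0.3]
gripper_width: 0.006
gripper_force: 0.0
```

```bash
python3 -c "
from station import *
print(finish_job())"
```

```text
the job is handed in; nothing more can be done
None
```

I pressed the call button to its stop and released it, held over the disc padlock and then the empty vice for about two seconds each, and handed the job in still pointing at the vice; the hand-in returned no verdict.

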